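# Knock a jammed till roll out of its stand from below

### The job

The till roll is jammed in the well of the roll stand. Pick up the standing knock-out tool, reach its upright rod under the stand, feel for the hole in the underside of the well's floor and push the roll up through it until the roll stands at least 25 mm proud of the rim. Then stand the tool back upright on the counter clear of the stand, lift the roll out and stand it on end in the shallow tray, keeping it upright all the way and leaving the stapler, hand stamp and coin roll alone.

Things in the scene. Friction and masses are not known exactly. Their poses are not given: they have to be found in the camera images.
- stand: Grey roll stand, fixed: a bridge on two side walls with a round well in its top, 92 (x) x 84 (y) x 149 mm high; 5 mm high rubber feet reach 104 x 96 mm. Origin on the counter under its centre, z up. A tunnel runs under it along x, open at both ends, 68 mm wide, free up to 79 mm above the counter.
- well_under (a point): Centre of the underside of the well's floor, 80 mm above the counter; axes as the stand. The floor is 10 mm of steel with one round hole 18 mm across, on the line y = 0 but at an unknown x from -14 to +14 mm: hidden, differs each time, to be found by touch. A rod that misses stops at this height; one in the hole meets the roll 10 mm higher.
- well_rim (a point): Centre of the well's rim, 149 mm above the counter; axes as the stand. The well is 61 mm across and 59 mm deep. Spring clips in its two y walls, 6 to 28 mm below the rim, grip the roll: pushing it up takes about 4 to 10 N and it stays at the height it was pushed to while its underside is at least 11 mm below the rim.
- roll_center (a point): Till roll, a plain white paper cylinder on end, 58 mm diameter, 57 mm tall, 0.11 kg; the point is its centre, z along its axis. At first it sits on the well's floor, its top 2 mm below the rim, so it cannot be gripped. Pushed up 36 mm it stands 34 mm proud and can be gripped from above.
- tool_grip (a point): Grip centre of the C-shaped steel knock-out tool (0.3 kg, 210 mm tall, standing on its foot): a black block 40 (x) x 28 (y) x 60 mm on a column 22 x 20 mm; the point is 180 mm above the tool's underside. z up, x from column to rod. Foot: flat bar 34 mm wide, 14 mm thick, x = -30 to +125 mm. Gripped across the 40 mm it best resists the rod's offset load.
- tool_tip (a point): Flat tip of the tool's upright rod, a 12 mm steel pin on the foot at tool x = +110 mm, y = 0; the tip is 70 mm above the tool's underside, 110 mm below the grip's centre. Held 3 to 5 mm above the counter the tool passes under the stand, the column outside. A collar at the rod's root stops it 51 mm above the floor's underside (roll up 41 mm).
- tray_floor (a point): Centre of the inner floor, 5 mm above the counter, of the shallow grey square tray, 124 x 124 mm outside, walls 4 mm thick and 16 mm high, fixed; axes along its sides, z up.
- glass (a point): A point on the near face of the clear glass screen, an upright wall from the counter up, all along the counter at this x (parallel to y, 10 mm thick). Everything to be handled is on the near side; keep the hand and wrist off it.
- stapler: Black stapler, 36 x 128 x 46 mm, loose bystander; origin at the centre of its underside. Leave it alone.
- date_stamp: Hand stamp with a turned wooden handle, 30 mm diameter, 75 mm tall, loose bystander; origin at the centre of its underside. Leave it alone.
- coin_roll: Paper-wrapped coin roll on end, 26 mm diameter, 88 mm tall, loose bystander; origin at the centre of its underside. Leave it alone.
There are look-alikes about, which are no part of the job. There is more than one size of the part that bears tray_floor; the job needs the larger.

How it is judged:
By the outcome, as a careful person would: the job done as asked, in the order asked, and still so for the second after the job is handed in, with the robot touching nothing.
It also fails if it takes over 72 s, if anything falls off the work surface, if the arm or the gripper's body presses on something with over 40 N, if the wrist force passes 120 N, or if a joint passes its speed limit or range.

### The arm

A 7-joint arm with a two-finger parallel gripper is mounted at the origin on a cart in front of the work surface, level with it; the furniture and walls round the work are solid. World frame = base frame: x ahead of the robot, y to its left, z up, the work surface at z = 0. Lengths are in m, angles in rad, forces in N, time in s.
With the tool pointing down it reaches from about 0.4 to 0.9 m from the base axis. Payload 5.5 kg.
Tool frame: the origin (TCP) lies at the very end of the fingers, on their centre line; the grasp point (between the pads) lies 19 mm behind it (pinch_z is the distance from the TCP to the grasp point, in m); z points along the fingers, y is the line along which they close (so a half turn about z gives the same grasp; the last joint's range is limited). The gripper opens to 92 mm and grips with 3 to 60 N. Pads are 19 mm wide; open, the fingers measure 130 mm over their backs; the gripper's body (75 mm by 190 mm) begins 47 mm behind the grasp point.
Start: joints at [-1.056, 0.501, -0.427, 1.55, 0.221, 1.138, -0.21], TCP at [0.162, 0.63, 0.19] pointing down, gripper open.
Joint ranges: [-2.88, 2.88], [-0.31, 2.03], [-1.54, 1.56], [0.2, 2.42], [-1.41, 4.55], [0.19, 2.02], [-2.57, 2.57]. Speed limits (rad/s): [2.57, 2.57, 3.14, 3.14, 3.14, 3.14, 3.14].

### API

Orientations are given as a unit quaternion [x, y, z, w].
In Python, from bench import * gives the robot as it stands. Calls block until the motion is done:
- movep(position, orientation): joint-space move of the TCP to a pose.
- move_straight(position, attitude=None, feed=0.15, until_force=None): straight line of the TCP; attitude=None keeps the orientation; feed is the mean speed in m/s. With until_force (N) it stops when the force on the tool has changed by that much, and returns True; else False.
- movej(angles): joint-space move.
- move_gripper(opening, force=None): opening from 0.0 (shut) to 1.0 (fully open); force is the grip in N (None keeps the last); returns when the fingers have stopped.
- dwell(seconds).
- inverse_kinematics(position, orientation): joint angles nearest the present ones, or None.
- snapshot(name): name is "side" or "top" or "wrist"; returns a dict with "img" (400x640x3 uint8, red, green, blue), "depth" (400x640 float32, m along the optical axis (not along the pixel's ray), 0 where there is no reading), "mtx" (3x3 intrinsics, pixels), "distortion" ([k1, k2, p1, p2, k3] as OpenCV has them; the pictures are not rectified), "position" and "rotation" of the camera in the world; the wrist camera has in their place "hand_eye" (4x4, takes a point from camera to tool coordinates, whose origin is the TCP and whose axes are the flange's). Camera axes: x right, y up, looking along -z (the intrinsics and any distortion apply to the point x, -y, -z); pixel columns grow to the right and rows downward; lengths in m; the calibration is good to about 2 mm. A picture is of the moment at which its call begins: read the wrist's pose just before it.
A pose or a line that the arm cannot do raises PlanningError and nothing moves.
- finish_job(): hands the job in; it is judged then, once.
Readings, each from a call of its own:
- current_t(): time.
- current_joint_positions(): joint angles.
- current_joint_velocities(): joint speeds.
- current_effort(): joint torques, N m.
- current_tool_pos(): TCP position.
- current_orientation(): TCP orientation.
- current_contact_force(): force on the tool from outside, world axes, zero at the start.
- current_wrist_torque(): the same for the moment, N m.
- current_grip_width(): opening from 0.0 (shut) to 1.0 (fully open).
- current_grip_force(): force on a finger pad.
Only numpy, scipy, OpenCV 4.12 (cv2) and the standard library are available. Lean on these libraries where they do the work, as an engineer would, in place of code of your own. Each camera call takes 0.05 s, during which the arm holds its last target. There are 200 camera calls.

## Working session

There is one attempt and no reset: what is moved stays moved. The work goes in short steps, each a Python script; the robot and the scene stay as the last script left them, time stands still between calls to the robot, and variables do not carry over. Pictures are saved under pics/ and viewed, at most 10 in all, crops included, and the job is handed in when it is done.

```bash
mkdir -p pics; cat > h.py <<'E'
from bench import *
import numpy as np, cv2
from scipy.spatial.transform import Rotation as R
def cloud(s):
    h,w=s["depth"].shape; u,v=np.meshgrid(np.arange(w),np.arange(h))
    p=cv2.undistortPoints(np.stack([u,v],-1).reshape(-1,1,2).astype(np.float64),np.array(s["mtx"]),np.array(s["distortion"])).reshape(h,w,2)
    d=s["depth"]; c=np.stack([p[...,0]*d,-p[...,1]*d,-d],-1)
    rot=np.array(s["rotation"])
    if rot.shape!=(3,3): rot=R.from_quat(rot).as_matrix()
    P=c@rot.T+np.array(s["position"]); P[d==0]=np.nan
    return P
E
python3 - <<'E'
from h import *
for n in("top","side"):
    s=snapshot(n); cv2.imwrite(f"pics/{n}0.png",s["img"][...,::-1]); np.save(n+"0.npy",cloud(s)); np.save(n+"img.npy",s["img"])
    print(n,s["position"],s["rotation"],s["mtx"])
print(current_t(),current_orientation())
E
```

```text
top [ 0.37690394 -0.18768233  1.73166459] [ 0.02528026 -0.03142699 -0.70507336  0.70798645] [[398.9697097    0.         324.43777511]
 [  0.         398.9697097  198.59332934]
 [  0.           0.           1.        ]]
side [ 0.19369553 -1.36167149  0.65167472] [ 0.54360005 -0.07042939 -0.11636479  0.82824991] [[439.0889881    0.         316.13976189]
 [  0.         439.0889881  193.72375613]
 [  0.           0.           1.        ]]
0.1 [ 1.25541786e-01  9.92087917e-01 -8.94685778e-04 -1.53342570e-04]
```

View pics/top0.png

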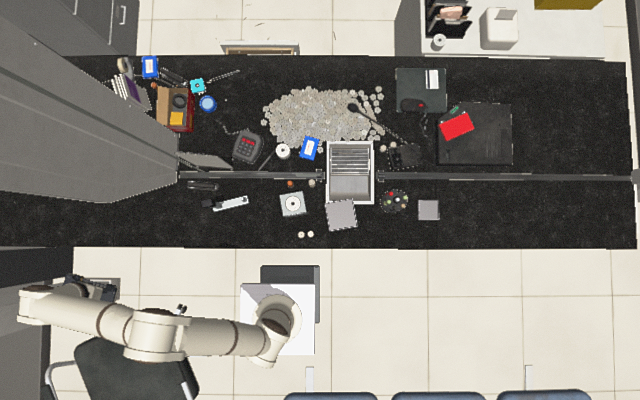

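View pics/side0.png

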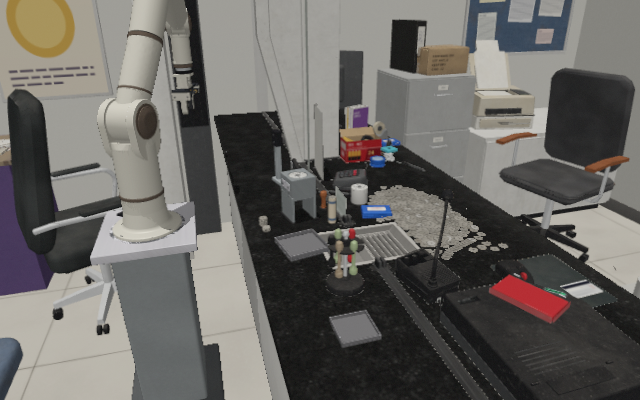

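The top view shows the stand at (292,204), square trays at (341,215), larger, and (428,210), smaller, and possible tools near (230,203) and (203,186). I'll enlarge to confirm.

```bash
python3 - <<'E'
from h import *
a=np.load("topimg.npy")[165:245,180:450]; b=np.load("sideimg.npy")[120:260,220:400]
a=cv2.resize(a,(800,237),interpolation=cv2.INTER_CUBIC); b=cv2.resize(b,(460,358),interpolation=cv2.INTER_CUBIC)
o=np.zeros((595,800,3),np.uint8); o[:237]=a; o[237:595,:460]=b
cv2.imwrite("pics/crop0.png",o[...,::-1])
P=np.load("top0.npy")
for u,v in [(292,192),(292,204),(341,215),(428,210),(203,186),(230,203),(241,202),(215,204),(300,235),(310,235),(240,174),(395,200),(291,184),(313,182)]:
    print((u,v),P[v,u].round(3))
E
```

```text
(292, 192) [ 0.545 -0.061 -0.003]
(292, 204) [ 0.486 -0.068  0.085]
(341, 215) [ 0.445 -0.274  0.01 ]
(428, 210) [ 0.468 -0.653  0.007]
(203, 186) [0.564 0.314 0.049]
(230, 203) [0.494 0.205 0.016]
(241, 202) [0.498 0.156 0.021]
(215, 204) [0.48  0.231 0.16 ]
(300, 235) [ 0.358 -0.099  0.021]
(310, 235) [ 0.358 -0.141  0.012]
(240, 174) [0.621 0.165 0.011]
(395, 200) [ 0.501 -0.486  0.132]
(291, 184) [ 0.572 -0.061  0.066]
(313, 182) [ 0.578 -0.154  0.088]
```

View pics/crop0.png

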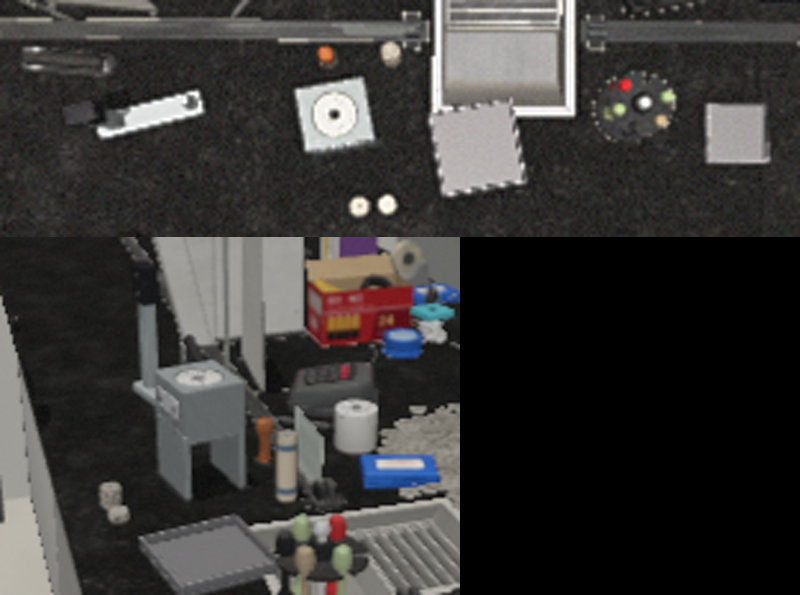

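The enlarged crop settles what each thing is:
- **Stand:** (292,204), with the tunnel roughly along world y.
- **Tool:** black grip at about (207,202), foot pointing at the stand.
- **Tray:** of the two grey trays, (341,215) is the larger, so it is the one to use.
- **Bystanders:** stamp (290,183), coin roll (312,183), stapler (203,186).

Next I'll fit coarse poses from the depth.

```bash
cat >> h.py <<'E'
def blob(P,x,y,z,pad=0):
    m=(P[...,0]>x[0])&(P[...,0]<x[1])&(P[...,1]>y[0])&(P[...,1]<y[1])&(P[...,2]>z[0])&(P[...,2]<z[1])
    Q=P[m]; r=cv2.minAreaRect((Q[:,:2]*1000).astype(np.float32)); return len(Q),np.round(r[0],1),np.round(r[1],1),round(r[2],1),np.median(Q[:,2]).round(4)
def wcloud():
    p,o=np.array(current_tool_pos()),np.array(current_orientation()); s=snapshot("wrist")
    H=np.array(s["hand_eye"]); T=np.eye(4); T[:3,:3]=R.from_quat(o).as_matrix(); T[:3,3]=p; T=T@H
    s["position"]=T[:3,3]; s["rotation"]=T[:3,:3]; return s,cloud(s)
def down(a): # tool y axis at world angle a (deg), pointing down
    a=np.radians(a); y=np.array([np.cos(a),np.sin(a),0]); z=np.array([0,0,-1.]); return R.from_matrix(np.c_[np.cross(y,z),y,z]).as_quat()
E
python3 - <<'E'
from h import *
for n in("top0","side0"):
    P=np.load(n+".npy")
    print(n)
    for nm,b in dict(stand=((.40,.56),(-.16,.03),(.125,.17)),grip=((.40,.56),(.16,.32),(.185,.235)),foot=((.40,.56),(.10,.30),(.008,.03)),tray=((.36,.53),(-.36,-.19),(.003,.03)),smalltray=((.40,.53),(-.73,-.58),(.003,.03)),stapler=((.52,.61),(.22,.42),(.02,.06))).items():
        try: print(nm,blob(P,*b))
        except Exception as e: print(nm,"none")
print(snapshot("wrist")["hand_eye"])
for a in (90,-90,100,-80,-70,110):
  for p in ((.48,.06,.38),(.47,.22,.2),(.48,.06,.3),(.47,.07,.18),(.45,-.27,.05)):
    q=inverse_kinematics(p,down(a)); print(a,p,None if q is None else np.round(q,2))
E
```

```text
top0
stand (493, array([485.1, -73.9]), array([85.5, 92.5]), 10.9, np.float64(0.148))
grip (92, array([481.8, 252.7]), array([29.3, 41. ]), 15.5, np.float64(0.2088))
foot (269, array([488.1, 199.7]), array([156.7, 190. ]), 4.3, np.float64(0.0132))
tray (731, array([ 445.1, -274.6]), array([164.5, 165.1]), 0.2, np.float64(0.0065))
smalltray (411, array([ 466. , -655.5]), array([126.7, 147.5]), 0.1, np.float64(0.0059))
stapler (142, array([572.6, 328.4]), array([115.9,  26.8]), 87.8, np.float64(0.0425))
side0
stand (507, array([485.8, -74.1]), array([ 87.3, 102.7]), 11.3, np.float64(0.1457))
grip (75, array([480.3, 247.2]), array([27.4, 45.4]), 20.3, np.float64(0.2008))
foot (48, array([478.5, 241.3]), array([22.8, 76.9]), 11.0, np.float64(0.0136))
tray (776, array([ 447.4, -274.5]), array([125.7, 136.9]), 8.5, np.float64(0.0057))
smalltray (436, array([ 469.1, -660.2]), array([113.2, 104. ]), 0.1, np.float64(0.0069))
stapler (63, array([571.1, 324.8]), array([123.8,  22.3]), 87.9, np.float64(0.0417))
[[ 1.77205164e-03  9.64280587e-01  2.64876970e-01  7.09734588e-02]
 [ 9.99998430e-01 
[... 1482 characters left out ...]
8  0.82  2.01 -0.58  0.81 -0.39]
-70 (0.48, 0.06, 0.38) [-0.36  0.03  0.18  1.69 -0.01  1.42 -1.4 ]
-70 (0.47, 0.22, 0.2) [-0.63  0.22  0.16  1.88 -0.04  1.04 -1.67]
-70 (0.48, 0.06, 0.3) [-0.37  0.07  0.2   1.83 -0.01  1.24 -1.39]
-70 (0.47, 0.07, 0.18) [-0.4   0.17  0.22  2.01 -0.04  0.97 -1.38]
-70 (0.45, -0.27, 0.05) [-0.16  0.58  0.83  2.01 -0.59  0.81 -0.21]
110 (0.48, 0.06, 0.38) [-0.18  0.04  0.    1.69 -0.    1.42  1.74]
110 (0.47, 0.22, 0.2) [-0.19  0.24 -0.35  1.87  0.1   1.05  1.34]
110 (0.48, 0.06, 0.3) [-0.14  0.07 -0.04  1.82  0.    1.25  1.74]
110 (0.47, 0.07, 0.18) [-0.1   0.17 -0.12  2.    0.03  0.98  1.69]
110 (0.45, -0.27, 0.05) [ 1.17  0.6  -0.87  1.96  0.61  0.86  1.89]
```

```bash
python3 - <<'E'
from h import *
p=np.array(current_tool_pos()); move_straight([p[0],p[1],.38],feed=.3)
movep([.45,.09,.38],down(100.5))
s,P=wcloud(); np.save("w1.npy",P); cv2.imwrite("pics/w1.png",s["img"][...,::-1]); print(current_t(),s["position"],s["mtx"][0][0])
for nm,b in dict(stand=((.40,.56),(-.16,.03),(.135,.165)),grip=((.40,.56),(.16,.32),(.195,.225)),column=((.40,.56),(.19,.28),(.05,.14)),tip=((.45,.56),(.11,.18),(.06,.08)),foot=((.45,.56),(.11,.30),(.009,.018)),tray=((.36,.53),(-.36,-.19),(.01,.03))).items():
    try: print(nm,blob(P,*b))
    except Exception as e: print(nm,"none")
for u in range(0,1):
    pass
E
```

```text
3.1667 [0.38039405 0.07845084 0.57472626] 313.50996490508396
stand (4272, array([487.4, -71.3]), array([84.3, 94.5]), 11.1, np.float64(0.1486))
grip (846, array([481.6, 253.5]), array([29.5, 39.5]), 14.4, np.float64(0.2099))
column (343, array([478.2, 248.8]), array([13.9, 27.4]), 54.2, np.float64(0.0971))
tip (49, array([509.5, 148. ]), array([10.4, 11. ]), 54.9, np.float64(0.0706))
foot (1200, array([525.5, 215.4]), array([102.2, 154.3]), 12.7, np.float64(0.0143))
tray (1007, array([ 449.4, -270.2]), array([124.8, 125.8]), 10.3, np.float64(0.0154))
```

View pics/w1.png

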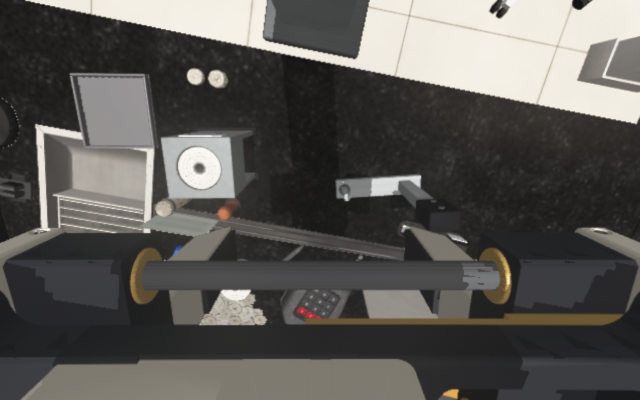

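Everything is well placed. Stand centre is about (487,-71.5) mm with its x axis at 101°. Tool grip is at (481.6,253.5) with its rod at (509.5,148), 109 mm apart against 110 given. The large tray (rim outline 125 mm) is at (449.4,-270.2). I'll grip the tool, lift it 4 mm, line it up outside the tunnel and look.

```bash
python3 - <<'E'
from h import *
g=[.4816,.2535]
movep([*g,.28],down(104.8)); move_gripper(1.0,60)
move_straight([*g,.161],feed=.12)
move_gripper(0.0,60); print("grip",current_grip_width()*92,current_grip_force(),current_contact_force())
move_straight([*g,.165],feed=.05)
a=np.radians(-79.); e=np.array([np.cos(a),np.sin(a)]); S=np.array([.487,-.0715])
t=S-.110*e; q=t-.110*e
move_straight([*q,.165],down(101.),feed=.15)
dwell(.2); print(current_t(),current_tool_pos(),current_contact_force(),current_wrist_torque())
s,P=wcloud(); np.save("w2.npy",P); cv2.imwrite("pics/w2.png",s["img"][...,::-1])
print("tip want",t)
for nm,b in dict(stand=((.40,.56),(-.16,.0),(.138,.165)),tip=((t[0]-.03,t[0]+.03),(t[1]-.03,t[1]+.02),(.06,.09)),tray=((.36,.53),(-.36,-.19),(.01,.03))).items():
    try: print(nm,blob(P,*b))
    except Exception as e: print(nm,"none")
E
```

```text
grip 39.1542103590306 59.978851675987244 [ 0.51643737 -0.35839649 -0.06611318]
7.5583 [0.44518138 0.14546314 0.1649518 ] [-0.43678096  1.20722382 -3.91296305] [ 0.17706267  0.01804053 -0.03668121]
tip want [0.46601101 0.03647899]
stand (6984, array([483.2, -53.7]), array([84.2, 58.9]), 11.2, np.float64(0.1479))
tip (189, array([466.6,  39.1]), array([11.2, 11.7]), 7.6, np.float64(0.0737))
tray (17, array([ 471.4, -202.7]), array([10.8,  2.1]), 5.9, np.float64(0.0114))
```

View pics/w2.png

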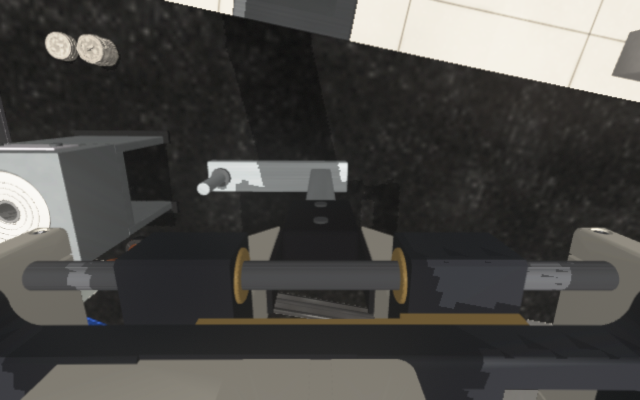

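The tool hangs level with its tip at z 74 mm, pixel (204,188). The tunnel mouth is open at (165,175). The tip sits +1.3 mm laterally and -2 mm along, so I'll correct both, enter and probe.

```bash
cat >> h.py <<'E'
_a=np.radians(-79.); e=np.array([np.cos(_a),np.sin(_a)]); n=np.array([np.cos(_a+np.pi/2),np.sin(_a+np.pi/2)]); S=np.array([.487,-.0715])
def tcp(s,z,dy=0.): # s = tip along tunnel, z = tip height
    q=S+e*(s+.002-.110)+n*(dy-.0013); return [*q,z+.091]
E
python3 - <<'E'
from h import *
move_straight(tcp(-.108,.074),feed=.1)
move_straight(tcp(-.0145,.074),feed=.12)
f0=np.array(current_contact_force()); print(f0,current_t())
found=None
for s in np.arange(-.0145,.0146,.003):
    move_straight(tcp(s,.074),feed=.06)
    hit=move_straight(tcp(s,.0865),feed=.025,until_force=4)
    z=current_tool_pos()[2]-.091; print(round(s*1000,1),hit,round(z*1000,1),np.round(current_contact_force(),1))
    if z>.084: found=s; break
    move_straight(tcp(s,.074),feed=.06)
print(found,current_t())
E
```

```text
[-0.52797065 -0.3598615  -3.60646006] 8.7833
-14.5 True 79.7 [-0.   0.2 -3. ]
-11.5 True 79.7 [ 0.6  0.7 -2.5]
-8.5 True 79.7 [ 1.3 -0.4 -3. ]
-5.5 True 79.7 [ 0.  -0.6 -3.3]
-2.5 True 79.7 [-0.1 -0.1 -3.1]
0.5 True 79.8 [-0.2  0.2 -3.3]
3.5 False 86.6 [-0.8  0.8 -3.1]
0.003500000000000005 14.8333
```

```bash
python3 - <<'E'
from h import *
print(move_straight(tcp(.0045,.0865),feed=.02,until_force=5))
for z in (.095,.105,.118,.1275):
    h=move_straight(tcp(.0045,z),feed=.03,until_force=25); print(h,round(current_tool_pos()[2]-.091,4),np.round(current_contact_force(),1),np.round(current_wrist_torque(),2))
    if h: break
s,P=wcloud(); cv2.imwrite("pics/w3.png",s["img"][...,::-1]); print(current_t())
m=(P[...,2]>.155)&(P[...,2]<.20)&(np.hypot(P[...,0]-S[0],P[...,1]-S[1])<.04); Q=P[m]
print(len(Q),Q.size and np.percentile(Q[:,2],[10,50,90]))
E
```

```text
False
False 0.0951 [ 0.2  1.2 -4.1] [0.43 0.04 0.01]
False 0.1054 [-0.1  1.1 -4.7] [0.48 0.07 0.05]
False 0.1184 [-0.3 -0.4 -5.9] [ 0.43  0.07 -0.01]
False 0.1278 [-0.6 -1.1 -5.6] [ 0.2  -0.04 -0.06]
17.1
4640 [0.17130052 0.18403719 0.18617076]
```

The roll now stands about 35 mm proud. I'll withdraw and stand the tool back at its original spot.

```bash
python3 - <<'E'
from h import *
move_straight(tcp(.0045,.074),feed=.06)
move_straight(tcp(-.108,.074),feed=.12)
g=[.4816,.2535]
move_straight([*g,.165],down(104.8),feed=.15)
print(move_straight([*g,.1595],feed=.02,until_force=2.5),current_tool_pos(),current_contact_force())
move_gripper(1.0); move_straight([*g,.30],feed=.2)
movep([.45,.04,.34],down(100.5))
s,P=wcloud(); np.save("w4.npy",P); cv2.imwrite("pics/w4.png",s["img"][...,::-1]); print(current_t())
print("grip",blob(P,(.40,.56),(.16,.32),(.195,.225)),"tip",blob(P,(.45,.56),(.11,.18),(.06,.08)))
print("roll",blob(P,(.44,.54),(-.12,-.02),(.175,.2)),"stand",blob(P,(.40,.56),(-.16,.03),(.138,.16)))
print("tray",blob(P,(.36,.53),(-.36,-.19),(.01,.025)))
E
```

```text
True [0.48221279 0.25255896 0.16094917] [ 0.26045571 -0.84390627  4.87342562]
23.2083
grip (309, array([475.7, 245.4]), array([21.8, 45.7]), 46.4, np.float64(0.2024)) tip (59, array([509.8, 147.1]), array([10.5, 11.7]), 14.2, np.float64(0.0699))
roll (1986, array([486.1, -66.6]), array([57.4, 57. ]), 25.5, np.float64(0.1844)) stand (2882, array([487.3, -71.5]), array([84.7, 93.7]), 11.1, np.float64(0.1493))
tray (1108, array([ 449.4, -270.3]), array([124.6, 126. ]), 10.2, np.float64(0.0154))
```

View pics/w4.png

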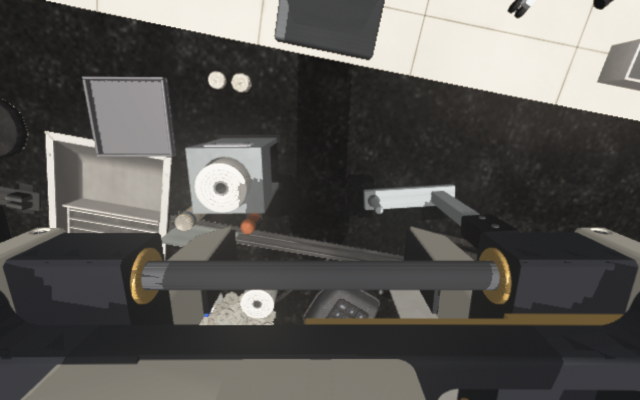

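The tool stands upright at its old place, grip near (485,225) and rod at (377,205). The roll top at (221,185) leans slightly toward +y, so I'll close along that direction to straighten it, then lift.

```bash
python3 - <<'E'
from h import *
c=[.4866,-.0705]
move_straight([*c,.25],down(101),feed=.2); print(np.round(current_joint_positions(),2))
print(move_straight([*c,.1545],feed=.1,until_force=8),current_tool_pos())
move_gripper(0.0,35); print(current_grip_width()*92,current_grip_force(),current_t())
move_straight([*c,.24],feed=.08); print(current_grip_width()*92,current_contact_force())
t=[.4494,-.2703]
for a in (80,90): print(a,np.round(inverse_kinematics([*t,.06],down(a)),2))
move_straight([*t,.20],down(82),feed=.15)
s,P=wcloud(); cv2.imwrite("pics/w5.png",s["img"][...,::-1]); print(np.round(current_joint_positions(),2),current_t(),current_tool_pos())
E
```

```text
[-0.04  0.12  0.13  1.88 -0.02  1.14  1.87]
False [ 0.48723716 -0.07057301  0.15515373]
0.6117387471779356 0.0 26.6417
0.41741873280970765 [-0.19604246  0.44925214  0.2137284 ]
80 [ 0.25  0.43  0.29  1.99 -0.18  0.74  2.04]
90 [ 0.26  0.43  0.28  1.99 -0.17  0.74  2.21]
[ 0.22  0.24  0.32  1.88 -0.09  1.04  2.  ] 29.4417 [ 0.44996149 -0.26925575  0.20014339]
```

View pics/w5.png

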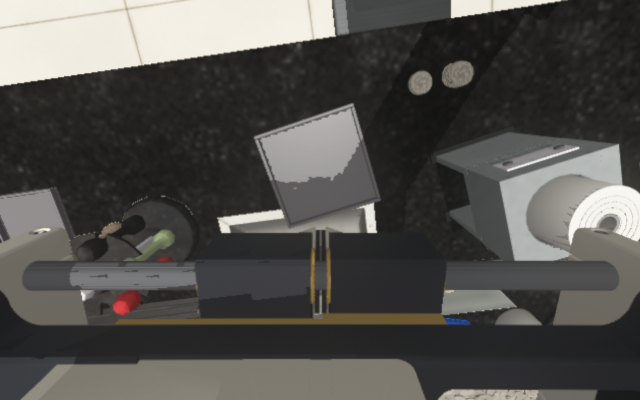

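The gripper shut to zero, so the roll is still in the stand, around (600,215). I'll measure its state before trying again.

```bash
python3 - <<'E'
from h import *
move_gripper(1.0)
move_straight([.44,-.02,.30],down(101),feed=.25)
s,P=wcloud(); np.save("w6.npy",P); im=s["img"]; print(current_t(),current_grip_width())
m=(P[...,2]>.153)&(P[...,2]<.25)&(np.hypot(P[...,0]-S[0],P[...,1]-S[1])<.06); Q=P[m]
print(len(Q),np.percentile(Q[:,2],[2,10,30,50,70,90,98]).round(4))
for lo in (.155,.16,.165,.17,.175,.18,.185,.19):
    k=(Q[:,2]>lo)&(Q[:,2]<lo+.005)
    if k.sum()>20: print(lo,k.sum(),Q[k].min(0).round(4),Q[k].max(0).round(4))
r,c=np.where(m); y0,y1,x0,x1=max(r.min()-40,0),r.max()+40,max(c.min()-50,0),c.max()+50
cv2.imwrite("pics/w6.png",cv2.resize(im[y0:y1,x0:x1],None,fx=3.,fy=3.,interpolation=cv2.INTER_CUBIC)[:600,:800,::-1])
tp=snapshot("top"); T=cloud(tp); print("top",blob(T,(.43,.55),(-.13,0),(.155,.25)))
# plane through roll top from wrist
zt=np.percentile(Q[:,2],70); K=Q[np.abs(Q[:,2]-zt)<.006]; A=np.c_[K[:,:2],np.ones(len(K))]; print(np.linalg.lstsq(A,K[:,2],rcond=None)[0])
E
```

```text
32.175 1.0003383214762418
2611 [0.1578 0.1726 0.1831 0.184  0.1851 0.1862 0.1869]
0.155 56 [ 0.4576 -0.0937  0.155 ] [ 0.4932 -0.0415  0.16  ]
0.16 71 [ 0.4574 -0.0942  0.16  ] [ 0.493  -0.0412  0.1649]
0.165 68 [ 0.4573 -0.0936  0.165 ] [ 0.4933 -0.0407  0.17  ]
0.17 80 [ 0.4572 -0.0945  0.17  ] [ 0.4933 -0.0404  0.1749]
0.175 75 [ 0.4574 -0.0908  0.1751] [ 0.4932 -0.0402  0.1799]
0.18 1428 [ 0.4573 -0.0932  0.1801] [ 0.5154 -0.0382  0.185 ]
0.185 809 [ 0.4576 -0.0956  0.185 ] [ 0.5142 -0.0492  0.1886]
top (18, array([501.4, -89.7]), array([88.3, 43.9]), 54.4, np.float64(0.156))
[ 0.01566636 -0.07597883  0.17164978]
```

View pics/w6.png

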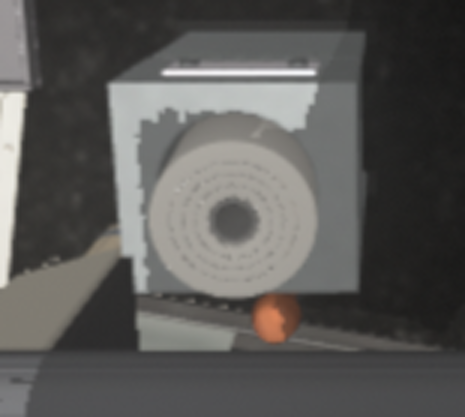

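The roll is unmoved: top at z 184 mm, 35 mm proud, leaning about 4° toward +y, centred at (486.4,-67). I'll try again, closing in steps with monitoring.

```bash
python3 - <<'E'
from h import *
c=[.4866,-.0695]
move_straight([*c,.25],down(101),feed=.25)
move_straight([*c,.1535],feed=.12,until_force=8); print(current_tool_pos(),np.round(current_contact_force(),1),current_grip_width())
for w in (.72,.66,.63,.6):
    move_gripper(w,20); print(w,round(current_grip_width()*92,1),round(current_grip_force(),1),np.round(current_contact_force(),1),np.round(current_tool_pos(),4),current_t())
s,P=wcloud(); cv2.imwrite("pics/w7.png",s["img"][...,::-1])
E
```

```text
[ 0.48729584 -0.06940682  0.15432298] [-0.1  0.   0.6] 0.9961820049102721
0.72 65.9 0.0 [ 0.   0.3 -0.1] [ 0.4866 -0.0695  0.1535] 34.3167
0.66 60.5 0.0 [ 0.3 -0.1  0.6] [ 0.4866 -0.0695  0.1535] 34.6833
0.63 58.0 0.0 [ 0.5  0.3 -0.6] [ 0.4866 -0.0695  0.1535] 34.9833
0.6 55.1 0.0 [-0.3  0.2  0.5] [ 0.4866 -0.0695  0.1535] 35.2833
```

View pics/w7.png

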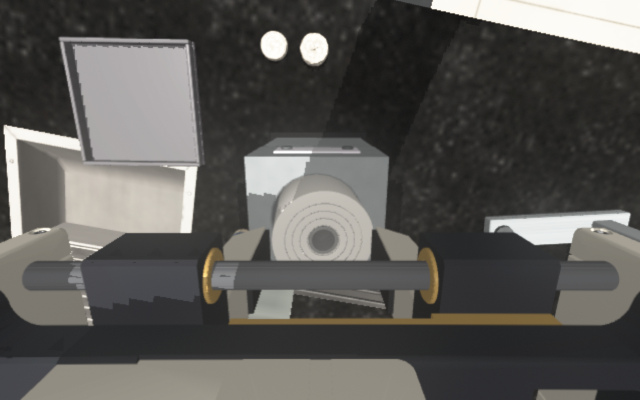

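```bash
python3 - <<'E'
from h import *
s,P=wcloud(); np.save("w7.npy",P); cv2.imwrite("pics/w7b.png",s["img"][...,::-1])
R_=np.array(s["rotation"]);t=np.array(s["position"])
To=R.from_quat(current_orientation()).as_matrix(); p=np.array(current_tool_pos())
for l in ([0,0,0],[0,.028,0],[0,-.028,0],[0,.028,-.019],[0,-.028,-.019],[0,.028,-.06]):
    w=p+To@np.array(l); c=R_.T@(w-t); print(l,w.round(3),cv2.projectPoints(np.array([[c[0],-c[1],-c[2]]]),np.zeros(3),np.zeros(3),np.array(s["mtx"]),np.array(s["distortion"]))[0].ravel().round(0))
for uv in [(322,215),(322,238),(290,240),(355,240),(322,258),(322,195),(240,260),(400,260),(240,300),(322,180),(262,165),(375,165)]: print(uv,P[uv[1],uv[0]].round(4))
E
```

```text
[0, 0, 0] [ 0.487 -0.07   0.154] [319. 221.]
[0, 0.028, 0] [ 0.481 -0.042  0.154] [362. 222.]
[0, -0.028, 0] [ 0.492 -0.097  0.154] [277. 221.]
[0, 0.028, -0.019] [ 0.481 -0.042  0.173] [366. 232.]
[0, -0.028, -0.019] [ 0.492 -0.097  0.173] [272. 232.]
[0, 0.028, -0.06] [ 0.481 -0.042  0.214] [378. 265.]
(322, 215) [ 0.4716 -0.0708  0.1845]
(322, 238) [ 0.4922 -0.0666  0.167 ]
(290, 240) [ 0.4891 -0.0856  0.1857]
(355, 240) [ 0.4831 -0.0494  0.183 ]
(322, 258) [ 0.4976 -0.0656  0.1832]
(322, 195) [ 0.4602 -0.073   0.1849]
(240, 260) [ 0.4831 -0.1039  0.2284]
(400, 260) [ 0.4699 -0.0382  0.2291]
(240, 300) [ 0.4885 -0.0984  0.2475]
(322, 180) [ 0.4581 -0.0733  0.1571]
(262, 165) [ 0.4575 -0.1126  0.1493]
(375, 165) [ 0.4438 -0.0412  0.1479]
```

```bash
python3 - <<'E'
from h import *
P=np.load("w7.npy"); im=cv2.imread("pics/w7b.png")
s=snapshot("side"); sd=s["img"][...,::-1]
o=np.zeros((600,800,3),np.uint8)
o[:,:400]=cv2.resize(im[130:310,262-62:382-62+0+0+0][:, :120] if 0 else im[140:320,215:335],(400,600),interpolation=cv2.INTER_CUBIC)
o[:,400:]=cv2.resize(sd[110:230,255:335],(400,600),interpolation=cv2.INTER_CUBIC)
cv2.imwrite("pics/comb.png",o)
To=R.from_quat(current_orientation()).as_matrix(); p=np.array(current_tool_pos())
L=(P-p)@To
for v in range(200,300,8): print(v,[tuple((L[v,u]*1000).round(0)) for u in (230,245,260,268,385,400)])
E
```

```text
200 [(np.float64(-30.0), np.float64(-104.0), np.float64(154.0)), (np.float64(-29.0), np.float64(-86.0), np.float64(153.0)), (np.float64(14.0), np.float64(-39.0), np.float64(4.0)), (np.float64(14.0), np.float64(-34.0), np.float64(3.0)), (np.float64(13.0), np.float64(43.0), np.float64(5.0)), (np.float64(-29.0), np.float64(93.0), np.float64(153.0))]
208 [(np.float64(-40.0), np.float64(-104.0), np.float64(154.0)), (np.float64(-39.0), np.float64(-87.0), np.float64(153.0)), (np.float64(8.0), np.float64(-39.0), np.float64(4.0)), (np.float64(8.0), np.float64(-34.0), np.float64(5.0)), (np.float64(8.0), np.float64(44.0), np.float64(5.0)), (np.float64(-39.0), np.float64(93.0), np.float64(152.0))]
216 [(np.float64(-49.0), np.float64(-105.0), np.float64(153.0)), (np.float64(-49.0), np.float64(-87.0), np.float64(153.0)), (np.float64(2.0), np.float64(-40.0), np.float64(4.0)), (np.float64(3.0), np.float64(-34.0), np.float64(3.0)), (np.float64(2.0), np.float64(44.0), np.float64(4.0)), (np.float64(-49.0), np.float64(94.0), np.float64(153.0))]
224 [(np.float64(-59.0), np.float64(-106.0), np.float64(153
[... 2773 characters left out ...]
loat64(24.0), np.float64(-24.0), np.float64(-120.0)), (np.float64(24.0), np.float64(-20.0), np.float64(-120.0)), (np.float64(24.0), np.float64(-16.0), np.float64(-120.0)), (np.float64(25.0), np.float64(-14.0), np.float64(-120.0)), (np.float64(25.0), np.float64(18.0), np.float64(-120.0)), (np.float64(24.0), np.float64(22.0), np.float64(-119.0))]
296 [(np.float64(12.0), np.float64(-29.0), np.float64(-104.0)), (np.float64(-0.0), np.float64(-29.0), np.float64(-86.0)), (np.float64(-118.0), np.float64(-62.0), np.float64(96.0)), (np.float64(-120.0), np.float64(-55.0), np.float64(100.0)), (np.float64(-6.0), np.float64(28.0), np.float64(-77.0)), (np.float64(3.0), np.float64(31.0), np.float64(-90.0))]
```

View pics/comb.png

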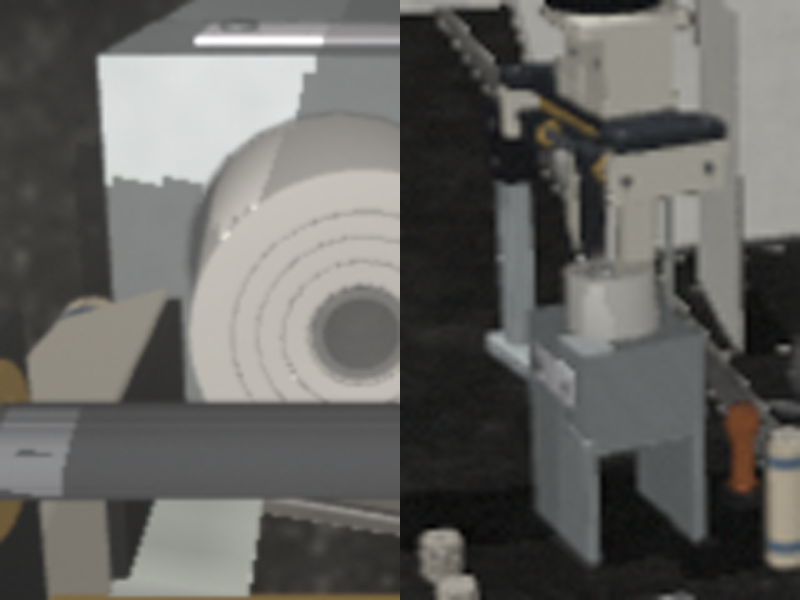

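The local depth shows the real finger ends sit about 40 mm behind the reported TCP. They are at z≈0.195, above the roll top, so they closed over it. I'll lower the commanded TCP to match, with a force guard.

```bash
python3 - <<'E'
from h import *
c=[.4866,-.0695]; t=[.4494,-.2703]
print(inverse_kinematics([*t,-.008],down(82)), inverse_kinematics([*c,.115],down(101)) is not None)
move_gripper(1.0)
h=move_straight([*c,.116],feed=.06,until_force=6); print(h,current_tool_pos(),np.round(current_contact_force(),1))
for w,f in ((.66,20),(.0,35)):
    move_gripper(w,f); print(w,round(current_grip_width()*92,1),round(current_grip_force(),1),np.round(current_contact_force(),1),current_t())
s,P=wcloud(); np.save("w8.npy",P); cv2.imwrite("pics/w8.png",s["img"][...,::-1])
m=(P[...,2]>.18)&(P[...,2]<.195)&(np.hypot(P[...,0]-S[0],P[...,1]-S[1])<.028); K=P[m]; print(m.sum(),K.mean(0),np.linalg.lstsq(np.c_[K[:,:2],np.ones(len(K))],K[:,2],rcond=None)[0])
E
```

```text
[ 0.30867379  0.54640139  0.22388963  2.01277046 -0.20473686  0.60340051
  2.1013371 ] True
False [ 0.4867486  -0.0695443   0.11602665] [ 0.4 -0.3 -0.2]
0.66 60.7 0.1 [ 0.2 -0.6  0.6] 37.6917
0.0 58.6 34.5 [-0.2 -0.4 -0. ] 37.9167
6830 [ 0.48311559 -0.07161069  0.18464018] [ 0.01251425 -0.06498047  0.17394106]
```

```bash
python3 - <<'E'
from h import *
def slope(K): return np.linalg.lstsq(np.c_[K[:,:2],np.ones(len(K))],K[:,2],rcond=None)[0].round(4)
P=np.load("w8.npy"); d=np.hypot(P[...,0]-S[0],P[...,1]-S[1])
print("stand",slope(P[(P[...,2]>.14)&(P[...,2]<.155)&(d<.06)]))
c=[.4866,-.0695]
move_gripper(0.0,50)
move_straight([*c,.195],feed=.06); print(round(current_grip_width()*92,1),round(current_grip_force(),1),np.round(current_contact_force(),1))
s,P=wcloud(); np.save("w9.npy",P); zl=current_tool_pos()[2]-.116
d=np.hypot(P[...,0]-c[0],P[...,1]-c[1]); K=P[(P[...,2]>.178+zl)&(P[...,2]<.195+zl)&(d<.026)]; print(len(K),K.mean(0),slope(K),zl,current_t())
E
```

```text
stand [0.0136 0.0044 0.1431]
58.5 49.3 [-0.4 -0.1 -1.7]
6001 [ 0.48422363 -0.07014088  0.26313268] [ 0.0078 -0.0676  0.2546] 0.07854452901603008 39.7
```

The roll is out and held, leaning 3.8° in the grasp. I'll tilt the hand to cancel that and set it down in the tray.

```bash
python3 - <<'E'
from h import *
t=[.4494,-.2680]; b=np.radians(-8)
q=(R.from_rotvec(np.radians(3.8)*np.array([np.cos(b),np.sin(b),0]))*R.from_quat(down(82))).as_quat()
move_straight([*t,.195],q,feed=.12)
s,P=wcloud(); d=np.hypot(P[...,0]-t[0],P[...,1]-t[1]+.003); K=P[(P[...,2]>.25)&(P[...,2]<.28)&(d<.026)]
print(len(K),K.mean(0),np.linalg.lstsq(np.c_[K[:,:2],np.ones(len(K))],K[:,2],rcond=None)[0].round(4),current_t())
move_straight([*t,.01],feed=.15)
h=move_straight([*t,-.014],feed=.03,until_force=3); print(h,current_tool_pos(),np.round(current_contact_force(),1),round(current_grip_width()*92,1),current_t())
E
```

```text
5955 [ 0.44698701 -0.27086775  0.26333201] [-0.0044 -0.0004  0.2652] 41.5833
True [ 0.44927407 -0.26822882 -0.00722415] [-1.1 -0.2  5.4] 58.4 43.5583
```

```bash
python3 - <<'E'
from h import *
t=[.4494,-.2680]
move_gripper(.8); move_straight([*t,.08],feed=.08); move_straight([.40,-.15,.32],down(95),feed=.2)
s,P=wcloud(); cv2.imwrite("pics/w10.png",s["img"][...,::-1])
print("roll",blob(P,(.40,.5),(-.33,-.21),(.055,.07)),current_t())
d=np.hypot(P[...,0]-.447,P[...,1]+.271); K=P[(P[...,2]>.055)&(P[...,2]<.07)&(d<.026)]; print(np.linalg.lstsq(np.c_[K[:,:2],np.ones(len(K))],K[:,2],rcond=None)[0].round(4))
T=cloud(snapshot("top"))
for nm,b in dict(grip=((.40,.56),(.16,.32),(.185,.235)),stapler=((.52,.61),(.22,.42),(.02,.06)),rollT=((.40,.5),(-.33,-.21),(.05,.075)),stamp=((.55,.61),(-.10,-.03),(.06,.08)),coin=((.55,.61),(-.18,-.12),(.075,.1))).items():
    for n_,Q in (("old",np.load("top0.npy")),("new",T)):
        try: print(nm,n_,blob(Q,*b))
        except Exception: print(nm,n_,"none")
E
```

```text
roll (1150, array([ 448.5, -269.2]), array([57.4, 56.6]), 1.6, np.float64(0.0614)) 46.8667
[ 0.0027 -0.0038  0.0591]
grip old (92, array([481.8, 252.7]), array([29.3, 41. ]), 15.5, np.float64(0.2088))
grip new (92, array([483.4, 252.3]), array([29.7, 43. ]), 13.5, np.float64(0.2086))
stapler old (142, array([572.6, 328.4]), array([115.9,  26.8]), 87.8, np.float64(0.0425))
stapler new (141, array([571.8, 327.5]), array([117.7,  26.2]), 87.2, np.float64(0.0434))
rollT old (0, array([0., 0.]), array([0., 0.]), 0.0, np.float64(nan))
rollT new (107, array([ 449.5, -280.3]), array([55.9, 40.7]), 13.2, np.float64(0.0614))
stamp old (26, array([576.2, -54.7]), array([19.9, 20.8]), 44.3, np.float64(0.0701))
stamp new (26, array([575.9, -54.9]), array([21.2, 20.7]), 45.3, np.float64(0.0694))
coin old (33, array([ 578.2, -147.8]), array([21.1, 24.2]), 89.4, np.float64(0.0886))
coin new (32, array([ 579. , -146.7]), array([23. , 20.5]), 44.9, np.float64(0.0882))
  return _methods._mean(a, axis=axis, dtype=dtype,
  ret = ret.dtype.type(ret / rcount)
```

The roll stands level in the tray, top at 61 mm against 62 expected. The tool is upright and the bystanders have not moved.

```bash
python3 -c "
from bench import *
print(finish_job())"
```

```text
the job is handed in; nothing more can be done
None
```

The job is handed in at about 47 s of the 72 s allowed: the roll was pushed up about 35 mm proud, the tool is back upright clear of the stand, and the roll stands on end in the large tray; the roll leaned about 4° in the well and while being lifted out, before I levelled it, and the first lift attempt closed on air above it.

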